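# Close the fence energiser's service port and hold the cover down

## Task

Close the service port on top of the grey fence energiser. First lay the wide ring disc and then the narrow ring disc, each centred around the stud, on the sprung seat; then turn the quarter-turn stud until its crossbar lines up with the long side of the frame; then set the cover over the stack, squared up with the frame and with the crossbar coming up through its slot, and press it down by its handle until its skirt is tight against the frame all round. Finish while still gripping the handle and pressing the cover down, so that a colleague can lock it, and leave the other things on the cart where they are.

Things in the scene. Friction and masses are not known exactly. Their poses are not given: they have to be found in the camera images.
- housing: Fence energiser, fixed: gray painted steel box 190 (x) x 160 (y) mm with an aluminium frame plate 136 (x) x 116 (y) mm on its top. Origin at the centre of its underside, on the cart top; the top face of the frame, flat, is 50 mm above it. The box's 190 mm side and the frame's long side run along its own x axis.
- frame_mid (a point): The middle of the frame's top face, on the stud's axis, 50 mm above the housing's origin; axes as the housing's, z up.
- stud (a joint): Upright quarter-turn stud in the middle of the frame: 10 mm shank, steel crossbar on top, 28 mm long, 8 mm wide, 12 mm tall, 34 to 46 mm above the frame's top face. In rad, counterclockwise from above; 0: crossbar along the housing's x axis (lined up). Starts between -1.45 and -0.9, turns from -1.8 to 0.6, stays where it is left (0.05 N m of friction).
- stud_head (a point): Centre of the crossbar, 40 mm above the frame's top face; its x axis runs along the crossbar.
- seat (a joint): Round dark steel seat plate, 76 mm in diameter, around the stud, on a spring: 0 at rest with its top 7 mm above the frame's top face; in m, grows as it is pressed down, to 0.0065. The spring pushes up with 4.5 N at rest and 1 N more per mm.
- disc_wide: Loose white ceramic ring disc: 62 mm outside diameter, 42 mm hole, 12 mm thick, 60 g. Origin at the centre of its underside. Starts flat on the cart top.
- disc_narrow: Loose gray plastic ring disc: 54 mm outside diameter, 38 mm hole, 12 mm thick, 30 g. Origin at the centre of its underside. Starts flat on the cart top.
- cover: Loose aluminium cover, 120 (x) x 100 (y) mm, about 220 g, an upside-down shallow pan: 3 mm skirt, 30 mm tall over its 4 mm top plate (plate underside 26 mm above the skirt's lower edge). Origin at the centre of the skirt's lower edge; starts upright on the cart top. Either way round fits. The handle bar crosses above its slot.
- insulator: Bystander: red plastic fence-post insulator, 44 mm in diameter, 55 mm tall, loose; origin under its centre.
- plier: Bystander: galvanized fence plier, about 220 mm long, loose, flat; origin at its pivot, handles towards its -x.
- tile: Bystander: yellow ceramic tile, 100 x 100 x 8 mm, loose; origin under its centre.
- jar: Bystander: closed glass jar, 60 mm in diameter, 80 mm tall, loose; origin under its centre.
- driver: Bystander: screwdriver lying near the robot, loose; handle towards its -x.
- cover_slot (a point): Middle of the slot in the cover's top plate, 30 mm above the cover's origin; the slot is 38 mm along the cover's x axis and 16 mm along y. With both discs on the seat the cover rests on the upper disc, skirt 5 mm above the frame; pressing it 5 mm down (about 10 N) brings the skirt onto the frame, more push holds it tight.
- cover_handle (a point): Middle of the cover's bridge handle, 71 mm above the cover's origin: a square steel bar 14 (x) x 14 (z) mm along the cover's y axis, 77 mm long, 64 to 78 mm above the skirt's lower edge, on legs at y = +-36 mm.
There are look-alikes about, which are no part of the job. Leave any brown or red look-alike of the cover alone.

How it is judged (in metres and radians):
On the way, in this order (a step that is already met when the one before it is completed fails the run):
1. the wide disc lies flat and centred on the seat (horizontal distance between disc_wide and frame_mid below 0.007 m and z of disc_wide in the frame of frame_mid below 0.009 m and angle between disc_wide's own z axis and vertical below 0.06 rad and contact force between the fingers and disc_wide below 0.1 N), for 0.2 s.
2. the narrow disc lies flat and centred on the wide one (horizontal distance between disc_narrow and frame_mid below 0.007 m and z of disc_narrow in the frame of frame_mid between 0.016 and 0.021 m and angle between disc_narrow's own z axis and vertical below 0.06 rad and contact force between the fingers and disc_narrow below 0.1 N), for 0.2 s.
3. the stud's crossbar is lined up with the frame's long side, before the cover goes on (value of joint stud between -0.2 and 0.2 rad and horizontal distance between cover and frame_mid above 0.1 m), for 0.2 s.
4. the cover is pressed down onto the frame (z of cover in the frame of frame_mid below 0.0018 m and horizontal distance between cover and frame_mid below 0.007 m and contact force between cover and housing above 2 N), for 0.2 s.
At the end, for the whole second after the job is handed in: Still gripped and pressed: skirt within 1.8 mm of the frame and over 2 N on it, tilt under 2 deg, centred within 7 mm, squared within 8 deg; crossbar through the slot, lined up within 14 deg; seat down over 3 mm; wide disc below narrow disc, both within 8 mm of the axis (all of step 4 and z of cover in the frame of frame_mid above -0.003 m and angle between the x axis of cover and the x axis of housing, either way round below 0.14 rad and angle between cover's own z axis and vertical below 0.035 rad and contact force between the fingers and cover above 2 N and value of joint seat above 0.003 m and value of joint stud between -0.25 and 0.25 rad and horizontal distance between each of disc_wide, disc_narrow and frame_mid below 0.008 m and z of disc_wide in the frame of frame_mid below 0.006 m and z of disc_narrow in the frame of frame_mid between 0.011 and 0.018 m and linear speed of cover below 0.02 m/s); the arm keeps its last pose, push and grip.
It fails at once if a bystander was pushed away or knocked over (distance of any of insulator, plier, tile, jar, driver from where it was at the start of the episode above 0.03 m or angle between any of insulator, jar's own z axis and vertical above 0.5 rad).
It also fails if it takes over 72 s, if anything falls off the work surface, if the arm or the gripper's body presses on something with over 40 N, if the wrist force passes 120 N, or if a joint passes its speed limit or range.

## Robot

A 6-joint arm with a two-finger parallel gripper is mounted at the origin on the work surface. World frame = base frame: x ahead of the robot, y to its left, z up, the work surface at z = 0. Lengths are in m, angles in degrees, forces in N, time in s.
With the tool pointing down it reaches from about 0.35 to 0.875 m from the base axis. Payload 4.2 kg.
Tool frame: the origin (TCP) lies on the centre line of the jaws, within the pads' length; the fingertips stand 25 mm ahead of it and the grasp point (between the pads) lies 6 mm ahead of it (finger_overhang is the distance from the TCP to the fingertips, in m); z points along the fingers, y is the line along which they close (so a half turn about z gives the same grasp; the last joint's range is limited). The gripper opens to 87 mm and grips with 3 to 60 N. Pads are 19 mm wide; open, the fingers measure 117 mm over their backs; the gripper's body (75 mm by 190 mm) begins 51 mm behind the grasp point.
Start: joints at [-57.892, 22.042, 0.453, 0, -68.411, -14.817], TCP at [0.186, -0.597, 0.248] pointing down, gripper open.
Joint ranges: [-179.83, 179.83], [-69.29, 118.12], [-61.27, 80.66], [-181.25, 117.63], [-171.15, -9.14], [-177.46, 177.46]. Speed limits (degrees/s): [159.86, 159.86, 180, 180, 180, 180].

## Interface

Orientations are given as a 3x3 rotation matrix whose columns are the frame's x, y, z axes.
In Python, from station import sense, capture, finish_job, spot_in, tip_of, finger_overhang gives the robot as it stands. The module is installed in compiled form; this text tells all that it offers.
- The arm moves only by the tool servo_tool, never from a script. Its arguments are lists of equal length, an entry for each row: "slide": the shift along the tool's x, y, z in m, a list of three; "spin": the turn about the tool's z in degrees; "grip": the closure, from 0 (fully open) to 1 (shut). A call has exactly 5 rows; each row is the pose to reach, as a shift and turn from the pose commanded when the call began, along the tool's axes at that moment; what a row does not reach only later rows make up. A row lasts 1/12 s, in which the tool goes at most 41.7 mm and 7.16 degrees, less where a joint would pass 70% of its speed; a pose out of reach is approached as far as the arm can. A call with a gripper value outside its range is refused whole. The fingers move at their own pace and stop on an object; the grip force is fixed at half the most. Time passes only in rows, so rows that repeat a pose let the fingers close, or fill a call up. It gives the time, the measured TCP pose, the force, the opening and the grip force at its end, in the units of the state.
- sense(): the state, without advancing time (a new reading comes with each control period).
- capture(name): name is "scene" or "top" or "wrist"; returns a dict with "pixels" (384x512x3 uint8, blue, green, red), "depth" (384x512 float32, m along the optical axis (not along the pixel's ray), 0 where there is no reading), "fx", "fy", "cx", "cy" (pixels), "R" (3x3) and "t" (3): a world point X has camera coordinates R X + t; the wrist camera has in their place "hand_eye" (4x4, takes a point from camera to tool coordinates, whose origin is the TCP and whose axes are the flange's). Camera axes: x right, y down, z forward; pixel columns grow to the right and rows downward; lengths in m; the calibration is good to about 2 mm. A picture is of the moment at which its call begins: read the wrist's pose just before it.
- finish_job(): hands the job in; it is judged then, once.
Trained networks look in the newest picture that a camera, given by its name, has taken for a name from the list of things; names that differ only in an ending like _2 or _b are one class to them, and where a whole thing is asked for, a point or a joint stands for the part that bears it (a point fixed in the world has none). Each returns a list of dicts, best first, with "conf" (0 to 1); they miss things now and then, are a little off and sometimes report something else, mostly with a low value. They report only what shows in the picture. A call takes as long as a camera call. They do not tell look-alikes from the thing itself.
- spot_in(thing, camera): "point" ([x, y, z] in m, in world coordinates, good to about 4 mm: the middle of the surface that is visible of it).
- tip_of(thing, camera): "point" ([x, y, z] in m, in world coordinates, good to about 4 mm: a listed point, or the origin of a listed thing).
The state is a dict: "time_s": time; "joints": joint angles; "joint_velocities": joint speeds; "effort": joint torques, N m; "tcp_pos": TCP position; "ee_rot": TCP orientation; "wrist_force": force on the tool from outside, world axes, zero at the start; "moment": the same for the moment, N m; "gripper_width": opening from 0.0 (shut) to 1.0 (fully open); "gripper_force": force on a finger pad.
Only numpy, scipy, OpenCV 4.12 (cv2) and the standard library are available. Lean on these libraries where they do the work, as an engineer would, in place of code of your own. Each camera call takes 0.05 s, during which the arm holds its last target. There are 200 camera calls.

## Working session

There is one attempt and no reset: what is moved stays moved. The work goes in short steps, Python scripts to look and compute and a tool call to move; the robot and the scene stay as the last step left them, time stands still between calls to the robot, and variables do not carry over. Pictures are saved under pics/ and viewed, at most 10 in all, crops included, and the job is handed in when it is done.

Besides the shell and the picture viewer there is one more tool, called by a JSON object that holds its "method" and its "body", one argument or row to a line. servo_tool: Moves the arm, as the interface text tells. Its arguments: {"type":"object","properties":{"slide":{"type":"array"},"spin":{"type":"array"},"grip":{"type":"array"}},"required":["slide","spin","grip"]}

```bash
mkdir -p pics; cat > h.py <<'E'
import numpy as np, cv2
from station import *
def world(c,u,v,s=None):
    d=c["depth"][v,u]; p=np.array([(u-c["cx"])/c["fx"]*d,(v-c["cy"])/c["fy"]*d,d])
    if "R" in c: return np.array(c["R"]).T@(p-np.array(c["t"]))
    H=np.array(c["hand_eye"]); q=H[:3,:3]@p+H[:3,3]
    return np.array(s["ee_rot"])@q+np.array(s["tcp_pos"])
def cloud(c,s=None):
    d=c["depth"]; v,u=np.mgrid[:d.shape[0],:d.shape[1]]
    p=np.stack([(u-c["cx"])/c["fx"]*d,(v-c["cy"])/c["fy"]*d,d],-1)
    if "R" in c: return (p-np.array(c["t"]))@np.array(c["R"])
    H=np.array(c["hand_eye"]); q=p@H[:3,:3].T+H[:3,3]
    return q@np.array(s["ee_rot"]).T+np.array(s["tcp_pos"])
def pix(c,X):
    p=np.array(c["R"])@np.array(X)+np.array(c["t"]); return [round(float(p[0]/p[2]*c["fx"]+c["cx"])),round(float(p[1]/p[2]*c["fy"]+c["cy"]))]
E
python3 - <<'E'
from h import *
s=sense(); print(s["time_s"],s["ee_rot"],finger_overhang)
for n in("top","scene"):
    c=capture(n); cv2.imwrite(f"pics/{n}0.png",c["pixels"]); np.savez(f"{n}0.npz",**c)
    for t in("housing","disc_wide","disc_narrow","cover","cover_handle","stud_head","frame_mid","insulator","plier","tile","jar","driver"):
        for r in tip_of(t,n)[:3]: print(n,t,round(r["conf"],2),np.round(r["point"],3),pix(c,r["point"]))
print(sense()["time_s"])
E
```

```text
0.0 [[-9.54864756e-01 -2.97040016e-01 -7.25596865e-04]
 [-2.97040894e-01  9.54862456e-01  2.09675411e-03]
 [ 7.00253316e-05  2.21764854e-03 -9.99997539e-01]] 0.025
top housing 0.6 [ 0.563 -0.034  0.   ] [289, 202]
top disc_wide 0.77 [ 0.473 -0.266 -0.   ] [366, 232]
top disc_wide 0.47 [ 0.617 -0.25  -0.003] [358, 185]
top disc_narrow 0.42 [ 0.617 -0.255 -0.001] [360, 185]
top cover 0.79 [ 0.304  0.299 -0.002] [177, 287]
top cover 0.75 [ 0.807 -0.016 -0.003] [283, 127]
top cover 0.65 [0.373 0.488 0.002] [115, 263]
top cover_handle 0.93 [0.302 0.294 0.072] [174, 288]
top cover_handle 0.75 [0.491 0.292 0.067] [178, 222]
top cover_handle 0.59 [0.372 0.487 0.072] [108, 262]
top stud_head 0.54 [ 0.56  -0.029  0.094] [289, 197]
top stud_head 0.22 [ 0.564 -0.03   0.045] [289, 199]
top frame_mid 0.18 [ 0.483 -0.41  -0.001] [413, 229]
top insulator 0.56 [ 0.479 -0.409  0.002] [413, 230]
top insulator 0.43 [ 0.803 -0.018 -0.002] [284, 128]
top plier 0.9 [ 0.801 -0.018 -0.001] [284, 128]
top tile 0.66 [ 0.72   0.312 -0.   ] [179, 152]
top jar 0.59 [0.777 0.173 0.004] [223, 135]
top driver 0.57 [
[... 225 characters left out ...]
5 0.003] [272, 167]
scene cover 0.77 [ 0.372  0.488 -0.001] [268, 140]
scene cover 0.64 [ 0.305  0.299 -0.002] [230, 155]
scene cover_handle 0.89 [0.373 0.492 0.068] [269, 124]
scene cover_handle 0.72 [0.301 0.294 0.068] [228, 139]
scene cover_handle 0.72 [ 0.561 -0.034 -0.001] [243, 221]
scene stud_head 0.51 [ 0.563 -0.035  0.088] [243, 197]
scene insulator 0.54 [ 0.48  -0.412 -0.002] [137, 290]
scene plier 0.96 [ 0.81  -0.022 -0.   ] [320, 247]
scene tile 0.91 [0.721 0.312 0.001] [333, 183]
scene jar 0.57 [ 0.777  0.169 -0.001] [333, 210]
scene jar 0.39 [ 0.563 -0.034  0.088] [244, 197]
scene jar 0.37 [ 0.721  0.316 -0.   ] [333, 183]
scene driver 0.74 [ 0.364 -0.017 -0.001] [194, 199]
1.3
```

View pics/top0.png

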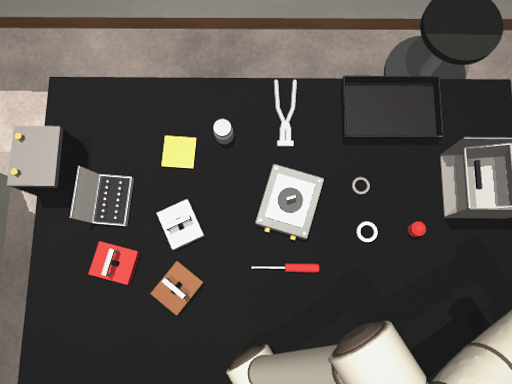

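View pics/scene0.png

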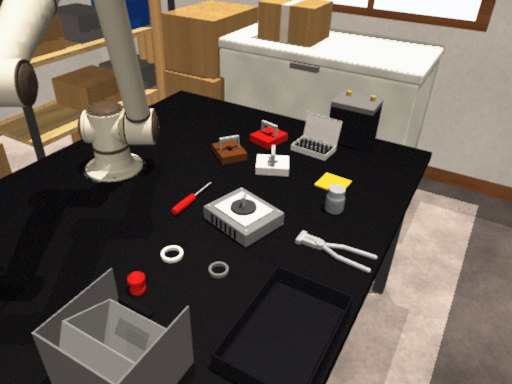

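The cover candidates in the top view are white/aluminium at (180,224), red at (113,263) and brown at (177,288). Only the white one fits the bare aluminium description. The white disc is at (367,232), the gray one at (361,185) and the housing at (290,201). I'll measure these and make the crop.

```bash
python3 - <<'E'
from h import *
c=dict(np.load("top0.npz")); P=cloud(c); im=c["pixels"]
def rect(ctr,zl,zh,r):
    m=(np.hypot(P[...,0]-ctr[0],P[...,1]-ctr[1])<r)&(P[...,2]>zl)&(P[...,2]<zh)&(c["depth"]>0)
    q=P[m]; R=cv2.minAreaRect(q[:,:2].astype(np.float32)*1000); return len(q),np.round(R[0],1),np.round(R[1],1),round(R[2],1),np.round(np.median(q[:,2]),4)
print("housing",rect((.563,-.034),.03,.07,.14)); 
print("stud",rect((.563,-.034),.085,.105,.03))
print("cover",rect((.491,.292),.02,.04,.1)); print("handle",rect((.491,.292),.06,.09,.07))
print("wide",rect((.473,-.266),.006,.02,.05)); print("narrow",rect((.616,-.252),.006,.02,.05))
s=dict(np.load("scene0.npz"))["pixels"]
a=cv2.resize(im[190:315,80:215],None,fx=3,fy=3,interpolation=2); b=cv2.resize(s[115:185,205:300],None,fx=4,fy=4,interpolation=2)
o=np.zeros((max(a.shape[0],b.shape[0]),a.shape[1]+b.shape[1],3),np.uint8); o[:a.shape[0],:a.shape[1]]=a; o[:b.shape[0],a.shape[1]:]=b
print(o.shape); cv2.imwrite("pics/crop.png",o)
E
```

```text
housing (3369, array([554.1, -33.9]), array([162.5, 202.7]), 73.5, np.float64(0.049))
stud (33, array([559. , -34.5]), array([ 8.1, 27.5]), 19.9, np.float64(0.096))
cover (1160, array([489. , 293.6]), array([120.7, 100.9]), 25.6, np.float64(0.0306))
handle (151, array([489. , 293.2]), array([14.7, 76.5]), 25.7, np.float64(0.0778))
wide (204, array([ 472.1, -276.6]), array([87.6, 77.2]), 23.9, np.float64(0.0121))
narrow (151, array([ 618.9, -244. ]), array([80.7, 69.2]), 57.3, np.float64(0.0117))
(375, 785, 3)
```

View pics/crop.png

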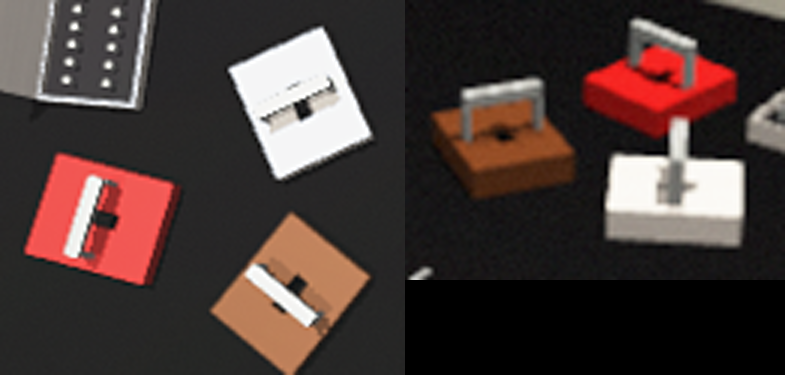

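The crop confirms it: the white/aluminium cover is at about (300,103) in the crop, with its slot under the handle. The red and brown ones are the look-alikes. Next I move above the wide disc.

{"method": "servo_tool", "body": {
  "slide": [
    [-0.034,0.021,0],
    [-0.068,0.042,0],
    [-0.102,0.063,0],
    [-0.136,0.084,0],
    [-0.17,0.105,0]
  ],
  "spin": [0,0,0,0,0],
  "grip": [0,0,0,0,0]
}}

```text
time_s: 1.72
tcp_pos: [0.3177, -0.4445, 0.2477]
ee_rot: [[-0.955, -0.297, 0.0], [-0.297, 0.955, -0.0], [-0.0, -0.0, -1.0]]
wrist_force: [0.4, -1.2, -0.1]
gripper_width: 1.002
gripper_force: 0.0
```

{"method": "servo_tool", "body": {
  "slide": [
    [-0.034,0.021,0],
    [-0.068,0.042,0],
    [-0.102,0.063,0],
    [-0.136,0.084,0],
    [-0.17,0.105,0]
  ],
  "spin": [0,0,0,0,0],
  "grip": [0,0,0,0,0]
}}

```text
time_s: 2.13
tcp_pos: [0.449, -0.2935, 0.2479]
ee_rot: [[-0.955, -0.297, 0.001], [-0.297, 0.955, -0.0], [-0.001, -0.001, -1.0]]
wrist_force: [0.5, -0.2, -0.4]
gripper_width: 0.999
gripper_force: 0.0
```

{"method": "servo_tool", "body": {
  "slide": [
    [-0.015,0.01,0.02],
    [-0.031,0.021,0.05],
    [-0.031,0.021,0.06],
    [-0.031,0.021,0.06],
    [-0.031,0.021,0.06]
  ],
  "spin": [0,0,0,0,0],
  "grip": [0,0,0,0,0]
}}

```text
time_s: 2.55
tcp_pos: [0.4712, -0.2663, 0.1876]
ee_rot: [[-0.955, -0.298, -0.001], [-0.298, 0.955, -0.0], [0.001, -0.0, -1.0]]
wrist_force: [0.8, -0.7, 0.6]
gripper_width: 1.0
gripper_force: 0.0
```

```bash
cat >> h.py <<'E'
def wcap(name):
    s=sense(); c=capture("wrist"); cv2.imwrite(f"pics/{name}.png",c["pixels"]); P=cloud(c,s); np.savez(f"{name}.npz",P=P,im=c["pixels"],R=s["ee_rot"],t=s["tcp_pos"])
    print(round(s["time_s"],2),"tcp",np.round(s["tcp_pos"],4),"F",np.round(s["wrist_force"],1),"w",round(s["gripper_width"],3))
    return s,c,P
def ring(P,ctr,zl,zh,r=.045):
    m=(np.hypot(P[...,0]-ctr[0],P[...,1]-ctr[1])<r)&(P[...,2]>zl)&(P[...,2]<zh)
    q=(P[m][:,:2]*1000).astype(np.float32)
    if len(q)<20: return None
    e=cv2.minEnclosingCircle(q); return len(q),np.round(e[0],1),round(e[1],1),np.round(np.median(P[m][:,2]),4)
def totool(s,X):
    "shift in tool axes that brings the TCP to X"
    return np.round(np.array(s["ee_rot"]).T@(np.array(X)-np.array(s["tcp_pos"])),4)
E
python3 - <<'E'
from h import *
s,c,P=wcap("w1")
for n in("disc_wide","disc_narrow"):
    for r in tip_of(n,"wrist")[:2]: print(n,round(r["conf"],2),np.round(r["point"],4))
print("wide",ring(P,(.472,-.266),.008,.02)); print("narrow",ring(P,(.617,-.252),.008,.02))
print(totool(s,(.472,-.266,.028)))
E
```

```text
2.55 tcp [ 0.4712 -0.2663  0.1876] F [ 0.8 -0.7  0.6] w 1.0
disc_narrow 0.94 [ 0.6176 -0.2544 -0.0027]
wide (1565, array([ 473.9, -267.6]), 30.9, np.float64(0.0128))
narrow (477, array([ 612.9, -254.8]), 26.3, np.float64(0.0126))
[-1.000e-03  1.000e-04  1.596e-01]
```

View pics/w1.png

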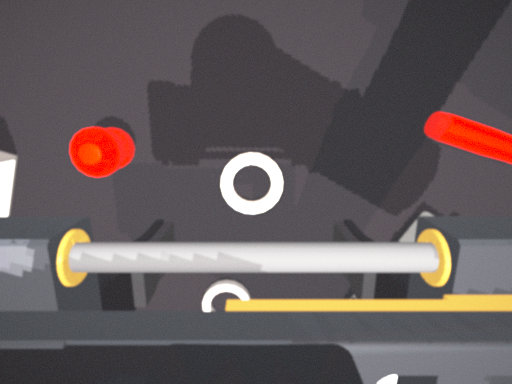

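The wrist view shows the wide disc at (252,183) and the narrow one partly hidden at (226,300). The insulator at (100,150) and the driver at (470,135) are clear of the jaws. I'll descend and grip.

{"method": "servo_tool", "body": {
  "slide": [
    [-0.002,-0.002,0.04],
    [-0.002,-0.002,0.08],
    [-0.002,-0.002,0.12],
    [-0.002,-0.002,0.15],
    [-0.002,-0.002,0.159]
  ],
  "spin": [0,0,0,0,0],
  "grip": [0,0,0,0,0]
}}

```text
time_s: 3.12
tcp_pos: [0.4711, -0.2673, 0.0253]
ee_rot: [[-0.955, -0.295, -0.007], [-0.295, 0.955, 0.002], [0.006, 0.004, -1.0]]
wrist_force: [-10.2, 10.8, 43.9]
gripper_width: 0.997
gripper_force: 26.2
```

{"method": "servo_tool", "body": {
  "slide": [
    [0,0,0],
    [0,0,0],
    [0,0,0],
    [0,0,0],
    [0,0,0]
  ],
  "spin": [0,0,0,0,0],
  "grip": [0.4,0.6,0.6,0.6,0.6]
}}

```text
time_s: 3.53
tcp_pos: [0.4747, -0.2675, 0.0299]
ee_rot: [[-0.955, -0.297, 0.003], [-0.297, 0.955, -0.001], [-0.002, -0.001, -1.0]]
wrist_force: [-0.5, 0.2, 1.3]
gripper_width: 0.708
gripper_force: 0.4
```

{"method": "servo_tool", "body": {
  "slide": [
    [0,0,0],
    [0,0,0],
    [0,0,-0.03],
    [0,0,-0.07],
    [0,0,-0.11]
  ],
  "spin": [0,0,0,0,0],
  "grip": [0.6,0.6,0.6,0.6,0.6]
}}

```text
time_s: 3.95
tcp_pos: [0.4728, -0.2669, 0.1389]
ee_rot: [[-0.955, -0.297, -0.003], [-0.297, 0.955, 0.001], [0.003, 0.002, -1.0]]
wrist_force: [1.6, -0.6, -0.6]
gripper_width: 0.691
gripper_force: 30.0
```

{"method": "servo_tool", "body": {
  "slide": [
    [-0.025,0.022,-0.02],
    [-0.05,0.044,-0.04],
    [-0.075,0.066,-0.06],
    [-0.1,0.088,-0.08],
    [-0.125,0.11,-0.1]
  ],
  "spin": [0,0,0,0,0],
  "grip": [0.6,0.6,0.6,0.6,0.6]
}}

```text
time_s: 4.37
tcp_pos: [0.5606, -0.1235, 0.2397]
ee_rot: [[-0.955, -0.297, 0.0], [-0.297, 0.955, 0.0], [-0.0, 0.0, -1.0]]
wrist_force: [0.4, -0.8, -2.1]
gripper_width: 0.691
gripper_force: 30.0
```

{"method": "servo_tool", "body": {
  "slide": [
    [-0.025,0.022,-0.01],
    [-0.05,0.044,-0.01],
    [-0.075,0.066,-0.01],
    [-0.089,0.082,-0.01],
    [-0.089,0.082,-0.01]
  ],
  "spin": [0,0,0,0,0],
  "grip": [0.6,0.6,0.6,0.6,0.6]
}}

```text
time_s: 4.78
tcp_pos: [0.6225, -0.0166, 0.2477]
ee_rot: [[-0.954, -0.301, -0.0], [-0.301, 0.954, 0.001], [-0.0, 0.001, -1.0]]
wrist_force: [-0.4, -0.0, 0.0]
gripper_width: 0.691
gripper_force: 30.0
```

```bash
python3 - <<'E'
from h import *
s,c,P=wcap("w2")
for n in("stud_head","frame_mid","housing","disc_wide"):
    for r in tip_of(n,"wrist")[:2]: print(n,round(r["conf"],2),np.round(r["point"],4))
def rect(zl,zh,r):
    m=(np.hypot(P[...,0]-.56,P[...,1]+.034)<r)&(P[...,2]>zl)&(P[...,2]<zh)
    q=P[m]; R=cv2.minAreaRect(q[:,:2].astype(np.float32)*1000); return len(q),np.round(R[0],1),np.round(R[1],1),round(R[2],1),np.round(np.median(q[:,2]),4)
for a in((.085,.105,.03),(.046,.055,.12),(.053,.062,.05)): print(a,rect(*a))
h,_=np.histogram(P[...,2][np.hypot(P[...,0]-.56,P[...,1]+.034)<.12],np.arange(.02,.11,.002)); print(h)
E
```

```text
4.78 tcp [ 0.6225 -0.0166  0.2477] F [-0.4 -0.   0. ] w 0.691
stud_head 0.6 [ 0.5613 -0.0319  0.0923]
frame_mid 0.59 [ 0.5618 -0.0359 -0.002 ]
frame_mid 0.55 [ 0.563  -0.0337  0.0497]
housing 0.86 [ 0.5634 -0.0364 -0.0023]
(0.085, 0.105, 0.03) (288, array([561.8, -33.7]), array([ 9. , 26.8]), 17.5, np.float64(0.097))
(0.046, 0.055, 0.12) (20365, array([561.4, -33.5]), array([157.6, 187.2]), 73.7, np.float64(0.0496))
(0.053, 0.062, 0.05) (4278, array([561.4, -31.8]), array([84.4, 76.3]), 76.3, np.float64(0.058))
[   0    3   16   41   88  116    6    0    8   49    6   96 1636 8825
 2117 8525  897   16 2104 2130   20    0    0    0    0    0    0    0
    0    0    0    0    0    8    1    0    0   26  230   23    0    0
    0    0]
```

View pics/w2.png

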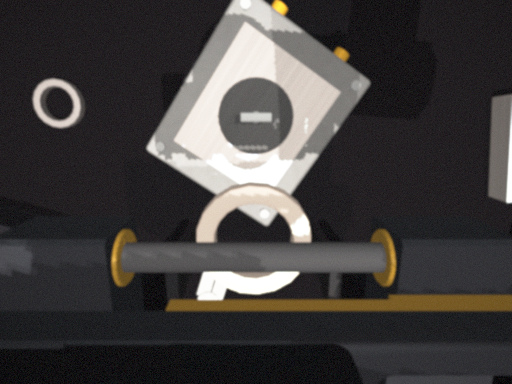

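The wide disc is held, with its ring at (254,238). The stud's crossbar is at (256,117), the housing yaw is about -16° and the narrow disc is at (58,103). Now I lower the disc over the stud.

{"method": "servo_tool", "body": {
  "slide": [
    [0.02,0.001,0.01],
    [0.045,0.002,0.03],
    [0.06,0.002,0.05],
    [0.0633,0.0022,0.07],
    [0.0633,0.0022,0.08]
  ],
  "spin": [0,0,0,0,0],
  "grip": [0.6,0.6,0.6,0.6,0.6]
}}

```text
time_s: 5.45
tcp_pos: [0.5572, -0.0385, 0.1669]
ee_rot: [[-0.956, -0.295, -0.004], [-0.295, 0.956, 0.0], [0.003, 0.001, -1.0]]
wrist_force: [-0.4, -0.5, -0.7]
gripper_width: 0.685
gripper_force: 30.0
```

{"method": "servo_tool", "body": {
  "slide": [
    [0,0,0.01],
    [0,0,0.03],
    [0,0,0.05],
    [0,0,0.065],
    [0,0,0.074]
  ],
  "spin": [0,0,0,0,0],
  "grip": [0.6,0.6,0.6,0.6,0.6]
}}

```text
time_s: 5.87
tcp_pos: [0.5602, -0.0373, 0.0931]
ee_rot: [[-0.955, -0.297, -0.001], [-0.297, 0.955, -0.0], [0.001, 0.0, -1.0]]
wrist_force: [0.5, 0.2, -0.0]
gripper_width: 0.694
gripper_force: 30.0
```

{"method": "servo_tool", "body": {
  "slide": [
    [0,0,0.003],
    [0,0,0.005],
    [0,0,0.006],
    [0,0,0.006],
    [0,0,0.006]
  ],
  "spin": [0,0,0,0,0],
  "grip": [0.6,0.6,0.6,0.6,0.6]
}}

```text
time_s: 6.28
tcp_pos: [0.5606, -0.0369, 0.0895]
ee_rot: [[-0.955, -0.297, 0.002], [-0.297, 0.955, 0.0], [-0.002, -0.0, -1.0]]
wrist_force: [-0.1, 0.4, 0.1]
gripper_width: 0.693
gripper_force: 30.0
```

{"method": "servo_tool", "body": {
  "slide": [
    [-0.001,0.001,0],
    [-0.002,0.003,0.001],
    [-0.002,0.003,0.002],
    [-0.002,0.003,0.002],
    [-0.002,0.003,0.002]
  ],
  "spin": [0,0,0,0,0],
  "grip": [0.6,0.6,0.6,0.6,0.6]
}}

```text
time_s: 6.7
tcp_pos: [0.5614, -0.0332, 0.0869]
ee_rot: [[-0.955, -0.298, 0.001], [-0.298, 0.955, 0.0], [-0.001, -0.0, -1.0]]
wrist_force: [1.0, 1.9, 1.9]
gripper_width: 0.687
gripper_force: 30.0
```

```bash
python3 - <<'E'
from h import *
s,c,P=wcap("w3")
for n in("stud_head","frame_mid","disc_wide"):
    for r in tip_of(n,"wrist")[:2]: print(n,round(r["conf"],2),np.round(r["point"],4))
for a in((.064,.075),(.05,.08)): print(ring(P,(.561,-.034),*a))
print(ring(P,(.561,-.034),.088,.105,.03))
E
```

```text
6.7 tcp [ 0.5614 -0.0332  0.0869] F [1.  1.9 1.9] w 0.687
stud_head 0.92 [ 0.5594 -0.0333  0.0911]
frame_mid 0.66 [ 0.5627 -0.0372  0.0525]
(4644, array([553. , -36.4]), 39.1, np.float64(0.0699))
(12752, array([561., -34.]), 45.0, np.float64(0.0584))
(193, array([561.8, -33.8]), 29.9, np.float64(0.097))
```

View pics/w3.png

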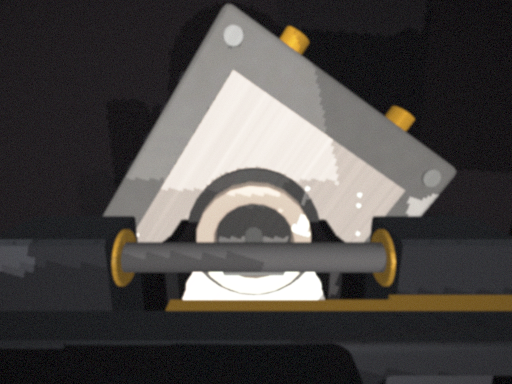

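The disc ring at (254,238) sits concentric within the dark seat and there is light contact, so I release and lift.

{"method": "servo_tool", "body": {
  "slide": [
    [0,0,0],
    [0,0,0],
    [0,0,0],
    [0,0,0],
    [0,0,0]
  ],
  "spin": [0,0,0,0,0],
  "grip": [0.25,0.1,0,0,0]
}}

```text
time_s: 7.32
tcp_pos: [0.5608, -0.0338, 0.0862]
ee_rot: [[-0.955, -0.297, -0.001], [-0.297, 0.955, -0.0], [0.001, 0.0, -1.0]]
wrist_force: [-0.0, 0.1, -0.2]
gripper_width: 0.954
gripper_force: 0.0
```

{"method": "servo_tool", "body": {
  "slide": [
    [0,0,-0.01],
    [0,0,-0.04],
    [0,0,-0.08],
    [-0.03,0,-0.12],
    [-0.065,0,-0.16]
  ],
  "spin": [0,0,0,0,0],
  "grip": [0,0,0,0,0]
}}

```text
time_s: 7.73
tcp_pos: [0.6104, -0.0184, 0.2355]
ee_rot: [[-0.955, -0.297, 0.002], [-0.297, 0.955, 0.0], [-0.002, -0.001, -1.0]]
wrist_force: [2.2, 0.8, 0.5]
gripper_width: 1.0
gripper_force: 0.0
```

{"method": "servo_tool", "body": {
  "slide": [
    [0,0,0],
    [0,0,0],
    [0,0,0],
    [0,0,0],
    [0,0,0]
  ],
  "spin": [0,0,0,0,0],
  "grip": [0,0,0,0,0]
}}

```text
time_s: 8.15
tcp_pos: [0.6096, -0.0184, 0.2303]
ee_rot: [[-0.955, -0.297, -0.003], [-0.297, 0.955, -0.001], [0.003, 0.0, -1.0]]
wrist_force: [-0.5, -0.2, -0.6]
gripper_width: 0.998
gripper_force: 0.0
```

```bash
python3 - <<'E'
from h import *
s,c,P=wcap("w4")
def rect(zl,zh,r):
    m=(np.hypot(P[...,0]-.56,P[...,1]+.034)<r)&(P[...,2]>zl)&(P[...,2]<zh)
    q=P[m]; R=cv2.minAreaRect(q[:,:2].astype(np.float32)*1000); return len(q),np.round(R[0],1),np.round(R[1],1),round(R[2],1),np.round(np.median(q[:,2]),4)
for a in((.085,.105,.03),(.046,.0525,.12)): print(a,rect(*a))
print(ring(P,(.561,-.034),.065,.075)); print("narrow",ring(P,(.6165,-.2535),.008,.02))
for r in tip_of("disc_narrow","wrist")[:2]: print(r["conf"],np.round(r["point"],4))
print(totool(s,(.6155,-.254,.12)))
E
```

```text
8.15 tcp [ 0.6096 -0.0184  0.2303] F [-0.5 -0.2 -0.6] w 0.998
(0.085, 0.105, 0.03) (332, array([561.4, -33.2]), array([ 9.6, 27.3]), 16.3, np.float64(0.0968))
(0.046, 0.0525, 0.12) (23303, array([561.3, -33.6]), array([157.9, 187.6]), 73.6, np.float64(0.0487))
(1892, array([560.6, -33.7]), 30.9, np.float64(0.0698))
narrow (1108, array([ 615.9, -252.8]), 27.3, np.float64(0.0125))
0.83 [ 6.156e-01 -2.524e-01  1.000e-04]
[ 0.064  -0.2268  0.1104]
```

The wide disc is centred within 1 mm. Next I go to the narrow disc.

{"method": "servo_tool", "body": {
  "slide": [
    [0.009,-0.032,0],
    [0.018,-0.064,0.02],
    [0.027,-0.096,0.04],
    [0.036,-0.128,0.06],
    [0.045,-0.16,0.07]
  ],
  "spin": [0,0,0,0,0],
  "grip": [0,0,0,0,0]
}}

```text
time_s: 8.67
tcp_pos: [0.6135, -0.1853, 0.1584]
ee_rot: [[-0.955, -0.297, -0.005], [-0.297, 0.955, 0.001], [0.004, 0.002, -1.0]]
wrist_force: [-0.4, -0.9, 0.0]
gripper_width: 1.0
gripper_force: 0.0
```

{"method": "servo_tool", "body": {
  "slide": [
    [0.009,-0.03,0],
    [0.016,-0.055,0.01],
    [0.019,-0.0657,0.015],
    [0.019,-0.0657,0.02],
    [0.019,-0.0657,0.02]
  ],
  "spin": [0,0,0,0,0],
  "grip": [0,0,0,0,0]
}}

```text
time_s: 9.08
tcp_pos: [0.6156, -0.2525, 0.1396]
ee_rot: [[-0.955, -0.296, -0.003], [-0.296, 0.955, 0.001], [0.003, 0.002, -1.0]]
wrist_force: [-0.6, 0.0, -0.3]
gripper_width: 0.999
gripper_force: 0.0
```

{"method": "servo_tool", "body": {
  "slide": [
    [0,0,0.015],
    [0,0,0.03],
    [0,0,0.045],
    [0,0,0.055],
    [0,0,0.06]
  ],
  "spin": [0,0,0,0,0],
  "grip": [0,0,0,0,0]
}}

```text
time_s: 9.5
tcp_pos: [0.6163, -0.251, 0.0802]
ee_rot: [[-0.954, -0.299, -0.002], [-0.299, 0.954, 0.001], [0.002, 0.001, -1.0]]
wrist_force: [0.6, 0.3, -0.1]
gripper_width: 1.001
gripper_force: 0.0
```

{"method": "servo_tool", "body": {
  "slide": [
    [0,0,0],
    [0,0,0],
    [0,0,0],
    [0,0,0],
    [0,0,0]
  ],
  "spin": [0,0,0,0,0],
  "grip": [0,0,0,0,0]
}}

```text
time_s: 9.92
tcp_pos: [0.6172, -0.2527, 0.0824]
ee_rot: [[-0.955, -0.297, 0.002], [-0.297, 0.955, -0.0], [-0.001, -0.001, -1.0]]
wrist_force: [0.7, -0.8, 0.4]
gripper_width: 1.002
gripper_force: 0.0
```

```bash
python3 - <<'E'
from h import *
s,c,P=wcap("w5"); print("narrow",ring(P,(.6165,-.2535),.008,.02)); print(totool(s,(.6158,-.2528,.029)))
E
```

```text
9.92 tcp [ 0.6172 -0.2527  0.0824] F [ 0.7 -0.8  0.4] w 1.002
narrow (2278, array([ 615.8, -253.3]), 26.9, np.float64(0.0128))
[0.0015 0.0003 0.0534]
```

{"method": "servo_tool", "body": {
  "slide": [
    [0.001,0,0.015],
    [0.001,0,0.03],
    [0.001,0,0.042],
    [0.001,0,0.048],
    [0.001,0,0.051]
  ],
  "spin": [0,0,0,0,0],
  "grip": [0,0,0,0,0]
}}

```text
time_s: 10.38
tcp_pos: [0.6152, -0.2528, 0.0293]
ee_rot: [[-0.955, -0.297, -0.002], [-0.297, 0.955, 0.0], [0.002, 0.001, -1.0]]
wrist_force: [0.1, -0.2, 0.5]
gripper_width: 1.002
gripper_force: 0.0
```

{"method": "servo_tool", "body": {
  "slide": [
    [0,0,0],
    [0,0,0.001],
    [0,0,0.001],
    [0,0,0.001],
    [0,0,0.001]
  ],
  "spin": [0,0,0,0,0],
  "grip": [0.4,0.7,0.7,0.7,0.7]
}}

```text
time_s: 10.8
tcp_pos: [0.6162, -0.2529, 0.0302]
ee_rot: [[-0.955, -0.297, 0.001], [-0.297, 0.955, -0.0], [-0.001, -0.001, -1.0]]
wrist_force: [0.3, 0.6, 0.1]
gripper_width: 0.706
gripper_force: 0.0
```

{"method": "servo_tool", "body": {
  "slide": [
    [0,0,0],
    [0,0,0],
    [0,0,0],
    [0,0,0],
    [0,0,0]
  ],
  "spin": [0,0,0,0,0],
  "grip": [0.7,0.7,0.7,0.7,0.7]
}}

```text
time_s: 11.22
tcp_pos: [0.6161, -0.2529, 0.03]
ee_rot: [[-0.955, -0.297, 0.001], [-0.297, 0.955, -0.0], [-0.001, -0.0, -1.0]]
wrist_force: [-0.4, -0.2, 1.9]
gripper_width: 0.607
gripper_force: 30.0
```

{"method": "servo_tool", "body": {
  "slide": [
    [0,0,-0.02],
    [0,0,-0.05],
    [0,0,-0.08],
    [0,0,-0.11],
    [-0.01,0.03,-0.14]
  ],
  "spin": [0,0,0,0,0],
  "grip": [0.7,0.7,0.7,0.7,0.7]
}}

```text
time_s: 11.63
tcp_pos: [0.6161, -0.2259, 0.1692]
ee_rot: [[-0.956, -0.293, 0.0], [-0.293, 0.956, -0.001], [0.0, -0.001, -1.0]]
wrist_force: [0.9, 0.5, 0.3]
gripper_width: 0.607
gripper_force: 30.0
```

{"method": "servo_tool", "body": {
  "slide": [
    [0,0.035,0],
    [0,0.072,0],
    [-0.001,0.11,0],
    [-0.002,0.145,0],
    [-0.003,0.18,0]
  ],
  "spin": [0,0,0,0,0],
  "grip": [0.7,0.7,0.7,0.7,0.7]
}}

```text
time_s: 12.05
tcp_pos: [0.5648, -0.0484, 0.168]
ee_rot: [[-0.955, -0.297, -0.0], [-0.297, 0.955, 0.0], [0.0, 0.0, -1.0]]
wrist_force: [0.2, 0.7, -0.5]
gripper_width: 0.606
gripper_force: 30.0
```

{"method": "servo_tool", "body": {
  "slide": [
    [-0.001,0.015,0],
    [-0.002,0.02,0.01],
    [-0.002,0.02,0.02],
    [-0.002,0.02,0.02],
    [-0.002,0.02,0.02]
  ],
  "spin": [0,0,0,0,0],
  "grip": [0.7,0.7,0.7,0.7,0.7]
}}

```text
time_s: 12.47
tcp_pos: [0.5612, -0.0313, 0.1467]
ee_rot: [[-0.955, -0.296, -0.003], [-0.296, 0.955, -0.001], [0.003, 0.0, -1.0]]
wrist_force: [-0.6, -0.5, 0.8]
gripper_width: 0.608
gripper_force: 30.0
```

```bash
python3 - <<'E'
from h import *
s=sense(); print(totool(s,(.561,-.0335,.100)),s["time_s"],s["tcp_pos"])
E
```

```text
[ 0.0007 -0.0021  0.0467] 12.4667 [ 0.5612421  -0.03125853  0.1466866 ]
```

{"method": "servo_tool", "body": {
  "slide": [
    [0,-0.002,0.01],
    [0,-0.002,0.022],
    [0,-0.002,0.034],
    [0,-0.002,0.04],
    [0,-0.002,0.043]
  ],
  "spin": [0,0,0,0,0],
  "grip": [0.7,0.7,0.7,0.7,0.7]
}}

```text
time_s: 12.88
tcp_pos: [0.5619, -0.0331, 0.1037]
ee_rot: [[-0.955, -0.296, -0.002], [-0.296, 0.955, -0.0], [0.002, 0.0, -1.0]]
wrist_force: [0.1, -0.1, 0.3]
gripper_width: 0.608
gripper_force: 30.0
```

{"method": "servo_tool", "body": {
  "slide": [
    [0,0,0.001],
    [0,0,0.002],
    [0,0,0.003],
    [0,0,0.003],
    [0,0,0.003]
  ],
  "spin": [0,0,0,0,0],
  "grip": [0.7,0.7,0.7,0.7,0.7]
}}

```text
time_s: 13.3
tcp_pos: [0.5626, -0.032, 0.1026]
ee_rot: [[-0.955, -0.297, 0.001], [-0.297, 0.955, 0.0], [-0.001, -0.0, -1.0]]
wrist_force: [0.4, 0.3, 0.0]
gripper_width: 0.604
gripper_force: 30.0
```

{"method": "servo_tool", "body": {
  "slide": [
    [0.001,-0.001,0.001],
    [0.001,-0.001,0.002],
    [0.001,-0.001,0.0025],
    [0.001,-0.001,0.0025],
    [0.001,-0.001,0.0025]
  ],
  "spin": [0,0,0,0,0],
  "grip": [0.7,0.7,0.7,0.7,0.7]
}}

```text
time_s: 13.72
tcp_pos: [0.5617, -0.0333, 0.0997]
ee_rot: [[-0.955, -0.297, -0.0], [-0.297, 0.955, -0.0], [0.0, -0.0, -1.0]]
wrist_force: [0.0, -0.6, -1.2]
gripper_width: 0.608
gripper_force: 30.0
```

{"method": "servo_tool", "body": {
  "slide": [
    [0,0,0],
    [0,0,0],
    [0,0,0],
    [0,0,0],
    [0,0,0]
  ],
  "spin": [0,0,0,0,0],
  "grip": [0.7,0.7,0.7,0.7,0.7]
}}

```text
time_s: 14.13
tcp_pos: [0.5617, -0.0333, 0.0997]
ee_rot: [[-0.955, -0.297, 0.0], [-0.297, 0.955, 0.0], [-0.0, 0.0, -1.0]]
wrist_force: [0.3, -0.2, -1.1]
gripper_width: 0.605
gripper_force: 30.0
```

Height is right, so I release and rise for a look.

{"method": "servo_tool", "body": {
  "slide": [
    [0,0,0],
    [0,0,0],
    [0,0,0],
    [0,0,0],
    [0,0,0]
  ],
  "spin": [0,0,0,0,0],
  "grip": [0.35,0.2,0,0,0]
}}

```text
time_s: 14.55
tcp_pos: [0.5617, -0.0333, 0.0997]
ee_rot: [[-0.955, -0.297, 0.0], [-0.297, 0.955, -0.0], [-0.0, -0.0, -1.0]]
wrist_force: [-0.6, -0.2, 0.5]
gripper_width: 0.864
gripper_force: 0.0
```

{"method": "servo_tool", "body": {
  "slide": [
    [0,0,-0.01],
    [0,0,-0.04],
    [-0.02,0,-0.07],
    [-0.05,0,-0.1],
    [-0.065,0,-0.13]
  ],
  "spin": [0,0,0,0,0],
  "grip": [0,0,0,0,0]
}}

```text
time_s: 14.97
tcp_pos: [0.6255, -0.0136, 0.2323]
ee_rot: [[-0.955, -0.298, 0.002], [-0.298, 0.955, -0.0], [-0.002, -0.001, -1.0]]
wrist_force: [1.2, 0.2, 0.3]
gripper_width: 1.0
gripper_force: 0.0
```

{"method": "servo_tool", "body": {
  "slide": [
    [0,0,0],
    [0,0,0],
    [0,0,0],
    [0,0,0],
    [0,0,0]
  ],
  "spin": [0,0,0,0,0],
  "grip": [0,0,0,0,0]
}}

```text
time_s: 15.38
tcp_pos: [0.6226, -0.0143, 0.2285]
ee_rot: [[-0.955, -0.297, -0.003], [-0.297, 0.955, -0.0], [0.003, 0.0, -1.0]]
wrist_force: [0.4, -0.1, -0.2]
gripper_width: 0.999
gripper_force: 0.0
```

```bash
python3 - <<'E'
from h import *
s,c,P=wcap("w6")
def rect(zl,zh,r):
    m=(np.hypot(P[...,0]-.5615,P[...,1]+.0335)<r)&(P[...,2]>zl)&(P[...,2]<zh)
    q=P[m]; R=cv2.minAreaRect(q[:,:2].astype(np.float32)*1000); return len(q),np.round(R[0],1),np.round(R[1],1),round(R[2],1),np.round(np.median(q[:,2]),4)
for a in((.089,.105,.018),(.046,.0525,.12)): print(a,rect(*a))
print(ring(P,(.5615,-.0335),.077,.086,.04))
print("wide",ring(P,(.5615,-.0335),.065,.074)); print(totool(s,(.5615,-.0335,.115)))
E
```

```text
15.38 tcp [ 0.6226 -0.0143  0.2285] F [ 0.4 -0.1 -0.2] w 0.999
(0.089, 0.105, 0.018) (337, array([561.5, -33.7]), array([ 7.3, 27.5]), 17.3, np.float64(0.0969))
(0.046, 0.0525, 0.12) (23812, array([561.4, -33.6]), array([157.6, 187.5]), 73.6, np.float64(0.0491))
(1518, array([561.6, -33.7]), 26.8, np.float64(0.0818))
wide (674, array([560.8, -33.7]), 31.0, np.float64(0.0698))
[ 0.0637 -0.0002  0.1137]
```

View pics/w6.png

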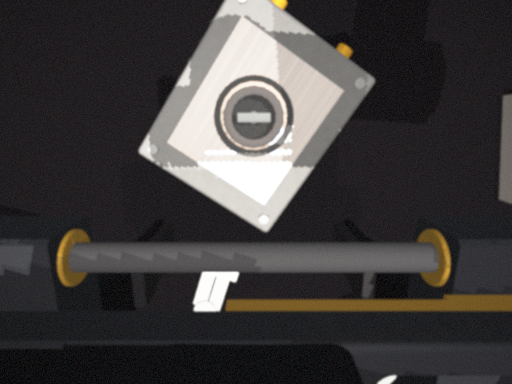

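The narrow disc is concentric on the wide one at (253,117), and the crossbar lies at about -73° in the world. I turn the jaws 90° while moving over the stud.

{"method": "servo_tool", "body": {
  "slide": [
    [0.015,0,0.01],
    [0.035,0,0.02],
    [0.055,0,0.03],
    [0.0637,0,0.04],
    [0.0637,0,0.05]
  ],
  "spin": [-7,-14,-21,-28,-35],
  "grip": [0,0,0,0,0]
}}

```text
time_s: 15.85
tcp_pos: [0.5603, -0.0338, 0.1791]
ee_rot: [[-0.607, -0.794, -0.002], [-0.794, 0.607, -0.0], [0.001, 0.002, -1.0]]
wrist_force: [0.3, 0.0, -0.1]
gripper_width: 0.998
gripper_force: 0.0
```

{"method": "servo_tool", "body": {
  "slide": [
    [0,0,0.01],
    [0,0,0.02],
    [0,0,0.025],
    [0,0,0.025],
    [0,0,0.025]
  ],
  "spin": [-7,-14,-21,-28,-35],
  "grip": [0,0,0,0,0]
}}

```text
time_s: 16.27
tcp_pos: [0.5621, -0.0332, 0.1536]
ee_rot: [[-0.041, -0.999, -0.002], [-0.999, 0.041, -0.001], [0.001, 0.002, -1.0]]
wrist_force: [-0.8, -0.6, 0.1]
gripper_width: 0.999
gripper_force: 0.0
```

{"method": "servo_tool", "body": {
  "slide": [
    [0,0,0],
    [0,0,0],
    [0,0,0],
    [0,0,0],
    [0,0,0]
  ],
  "spin": [-7,-14,-20,-20,-20],
  "grip": [0.3,0.5,0.5,0.5,0.5]
}}

```text
time_s: 16.68
tcp_pos: [0.5625, -0.0331, 0.1544]
ee_rot: [[0.295, -0.956, -0.001], [-0.956, -0.295, -0.0], [-0.0, 0.001, -1.0]]
wrist_force: [0.6, -1.2, 0.8]
gripper_width: 0.704
gripper_force: 0.0
```

```bash
python3 - <<'E'
from h import *
s=sense(); R=np.array(s["ee_rot"]); print(totool(s,(.5615,-.0335,.111)),s["time_s"],"y yaw",np.degrees(np.arctan2(R[1,1],R[0,1])),"x yaw",np.degrees(np.arctan2(R[1,0],R[0,0])),np.round(s["joints"],1),s["gripper_width"])
E
```

```text
[0.0001 0.001  0.0434] 16.6833 y yaw -162.87005621593858 x yaw -72.87005874173879 [ 13.1  21.  -15.7   0.  -53.3   4. ] 0.7040166645082364
```

{"method": "servo_tool", "body": {
  "slide": [
    [0,0.001,0.01],
    [0,0.001,0.022],
    [0,0.001,0.034],
    [0,0.001,0.04],
    [0,0.001,0.0425]
  ],
  "spin": [0,0,0,0,0],
  "grip": [0.5,0.5,0.5,0.5,0.5]
}}

```text
time_s: 17.1
tcp_pos: [0.5609, -0.0335, 0.1104]
ee_rot: [[0.296, -0.955, -0.003], [-0.955, -0.296, -0.001], [-0.0, 0.003, -1.0]]
wrist_force: [0.1, -0.3, -0.2]
gripper_width: 0.508
gripper_force: 0.0
```

{"method": "servo_tool", "body": {
  "slide": [
    [0,0,0],
    [0,0,0],
    [0,0,0],
    [0,0,0],
    [0,0,0]
  ],
  "spin": [0,0,0,0,0],
  "grip": [0.8,1,1,1,1]
}}

```text
time_s: 17.52
tcp_pos: [0.5623, -0.0332, 0.1127]
ee_rot: [[0.297, -0.955, 0.001], [-0.955, -0.297, 0.0], [0.0, -0.001, -1.0]]
wrist_force: [-0.2, 0.2, 0.2]
gripper_width: 0.208
gripper_force: 0.0
```

{"method": "servo_tool", "body": {
  "slide": [
    [0,0,0],
    [0,0,0],
    [0,0,0],
    [0,0,0],
    [0,0,0]
  ],
  "spin": [0,0,0,0,0],
  "grip": [1,1,1,1,1]
}}

```text
time_s: 17.93
tcp_pos: [0.5619, -0.0333, 0.1125]
ee_rot: [[0.297, -0.955, -0.0], [-0.955, -0.297, -0.0], [0.0, 0.0, -1.0]]
wrist_force: [-2.0, 0.8, 3.1]
gripper_width: 0.09
gripper_force: 30.0
```

{"method": "servo_tool", "body": {
  "slide": [
    [0,0,0],
    [0,0,0],
    [0,0,0],
    [0,0,0],
    [0,0,0]
  ],
  "spin": [-6,-12,-18,-24,-30],
  "grip": [1,1,1,1,1]
}}

```text
time_s: 18.35
tcp_pos: [0.562, -0.0333, 0.1125]
ee_rot: [[0.738, -0.675, 0.0], [-0.675, -0.738, -0.0], [0.0, -0.0, -1.0]]
wrist_force: [-1.7, 0.4, 3.3]
gripper_width: 0.086
gripper_force: 30.0
```

{"method": "servo_tool", "body": {
  "slide": [
    [0,0,0],
    [0,0,0],
    [0,0,0],
    [0,0,0],
    [0,0,0]
  ],
  "spin": [-6,-12,-18,-23,-26.5],
  "grip": [1,1,1,1,1]
}}

```text
time_s: 18.77
tcp_pos: [0.562, -0.0332, 0.1125]
ee_rot: [[0.961, -0.275, 0.0], [-0.275, -0.961, 0.0], [0.0, -0.0, -1.0]]
wrist_force: [-1.4, 0.6, 2.7]
gripper_width: 0.083
gripper_force: 30.0
```

{"method": "servo_tool", "body": {
  "slide": [
    [0,0,0],
    [0,0,0],
    [0,0,0],
    [0,0,0],
    [0,0,0]
  ],
  "spin": [0,0,0,0,0],
  "grip": [1,1,0.8,0.6,0.5]
}}

```text
time_s: 19.18
tcp_pos: [0.562, -0.0332, 0.1118]
ee_rot: [[0.96, -0.28, -0.0], [-0.28, -0.96, 0.0], [-0.0, -0.0, -1.0]]
wrist_force: [-0.6, 0.2, 0.3]
gripper_width: 0.237
gripper_force: 0.0
```

{"method": "servo_tool", "body": {
  "slide": [
    [0,0,-0.01],
    [0,0,-0.04],
    [0,0,-0.07],
    [0,0,-0.1],
    [0,0,-0.12]
  ],
  "spin": [0,0,0,0,0],
  "grip": [0.4,0.4,0.4,0.4,0.4]
}}

```text
time_s: 19.6
tcp_pos: [0.5631, -0.0333, 0.2362]
ee_rot: [[0.96, -0.279, 0.005], [-0.279, -0.96, 0.0], [0.005, -0.002, -1.0]]
wrist_force: [0.3, 0.2, -0.1]
gripper_width: 0.564
gripper_force: 0.0
```

```bash
python3 - <<'E'
from h import *
s=sense(); R=np.array(s["ee_rot"]); print(s["time_s"],"y yaw",np.degrees(np.arctan2(R[1,1],R[0,1])),np.round(s["joints"],1),s["tcp_pos"])
c=capture("top"); P=cloud(c)
s,c2,W=wcap("w7")
for Q in(P,W):
    m=(np.hypot(Q[...,0]-.5615,Q[...,1]+.0335)<.02)&(Q[...,2]>.088)&(Q[...,2]<.105)
    if m.sum()>10: print(m.sum(),cv2.minAreaRect((Q[m][:,:2]*1000).astype(np.float32)))
print(totool(s,(.490,.2933,.24)))
E
```

```text
19.6 y yaw -106.20135264611801 [ 13.1  16.5  -9.5   0.1 -63.7  60.7] [ 0.56310757 -0.03331306  0.23618061]
19.65 tcp [ 0.565  -0.0334  0.24  ] F [ 1.3 -1.1  3.2] w 0.584
23 ((561.2171630859375, -29.836429595947266), (27.197080612182617, 17.20044708251953), 33.50074768066406)
279 ((562.5711669921875, -33.8018913269043), (8.441251754760742, 27.93703269958496), 73.89498138427734)
[-0.1629 -0.2929 -0.0009]
```

The crossbar is lined up within 1°. Now to the cover, turning the jaws to its x axis.

{"method": "servo_tool", "body": {
  "slide": [
    [-0.016,-0.029,0],
    [-0.032,-0.058,0],
    [-0.048,-0.088,0],
    [-0.065,-0.117,0],
    [-0.0815,-0.1465,0]
  ],
  "spin": [5,10,15,20,24],
  "grip": [0.2,0.2,0.2,0.2,0.2]
}}

```text
time_s: 20.12
tcp_pos: [0.5237, 0.1313, 0.2319]
ee_rot: [[0.761, -0.649, -0.001], [-0.649, -0.761, -0.0], [-0.0, 0.001, -1.0]]
wrist_force: [1.4, 0.1, -0.0]
gripper_width: 0.787
gripper_force: 0.0
```

{"method": "servo_tool", "body": {
  "slide": [
    [-0.027,-0.02,0],
    [-0.054,-0.04,0],
    [-0.081,-0.06,0],
    [-0.108,-0.08,0],
    [-0.134,-0.1,0]
  ],
  "spin": [5,10,15,20,24],
  "grip": [0.2,0.2,0.2,0.2,0.2]
}}

```text
time_s: 20.53
tcp_pos: [0.4858, 0.2944, 0.2319]
ee_rot: [[0.431, -0.902, -0.001], [-0.902, -0.431, -0.0], [0.0, 0.001, -1.0]]
wrist_force: [0.2, -0.5, -0.3]
gripper_width: 0.8
gripper_force: 0.0
```

{"method": "servo_tool", "body": {
  "slide": [
    [0,0,0],
    [0,0,0],
    [0,0,0],
    [0,0,0],
    [0,0,0]
  ],
  "spin": [0,0,0,0,0],
  "grip": [0.4,0.4,0.4,0.4,0.4]
}}

```text
time_s: 20.95
tcp_pos: [0.487, 0.2919, 0.2321]
ee_rot: [[0.434, -0.901, -0.0], [-0.901, -0.434, -0.0], [0.0, 0.0, -1.0]]
wrist_force: [0.2, -0.6, 0.3]
gripper_width: 0.612
gripper_force: 0.0
```

```bash
python3 - <<'E'
from h import *
s,c,P=wcap("w8"); R=np.array(s["ee_rot"]); print("y yaw",np.degrees(np.arctan2(R[1,1],R[0,1])),np.round(s["joints"],1))
def rect(zl,zh,r):
    m=(np.hypot(P[...,0]-.49,P[...,1]-.293)<r)&(P[...,2]>zl)&(P[...,2]<zh); q=P[m]
    if len(q)>10: return len(q),cv2.minAreaRect(q[:,:2].astype(np.float32)*1000),np.median(q[:,2])
print(rect(.024,.036,.09)); print(rect(.068,.09,.06))
for r in tip_of("cover_handle","wrist")[:2]: print(r["conf"],np.round(r["point"],4))
print(totool(s,(.490,.2933,.078)))
E
```

```text
20.95 tcp [0.487  0.2919 0.2321] F [ 0.2 -0.6  0.3] w 0.612
y yaw -154.28875709734996 [ 47.3  17.2  -9.1  -0.  -63.7 -21.6]
(8450, ((490.79864501953125, 293.5718994140625), (120.25704956054688, 99.5506591796875), 25.7122859954834), np.float64(0.030908317086012646))
(1183, ((490.8517150878906, 293.7220764160156), (13.951663970947266, 76.8989486694336), 25.792715072631836), np.float64(0.07889081123895383))
0.69 [0.4891 0.2921 0.0709]
[ 0.     -0.0033  0.1541]
```

View pics/w8.png

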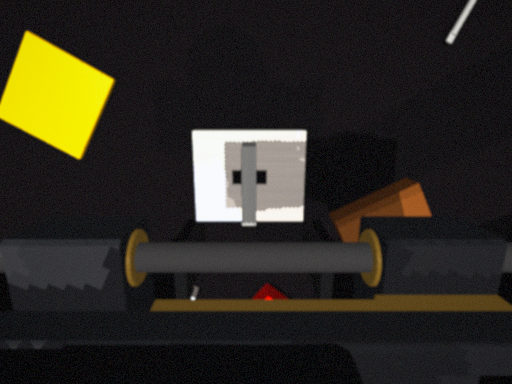

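The white cover is at (249,176), with its slot (234–267,177) under the handle. The jaws already match its yaw (25.7°). I descend and grip the handle.

{"method": "servo_tool", "body": {
  "slide": [
    [0,-0.004,0.035],
    [0,-0.004,0.07],
    [0,-0.004,0.1],
    [0,-0.004,0.12],
    [0,-0.004,0.13]
  ],
  "spin": [0,0,0,0,0],
  "grip": [0.4,0.4,0.4,0.4,0.4]
}}

```text
time_s: 21.47
tcp_pos: [0.4893, 0.2929, 0.0992]
ee_rot: [[0.434, -0.901, -0.004], [-0.901, -0.434, -0.004], [0.002, 0.005, -1.0]]
wrist_force: [0.1, -0.4, 0.1]
gripper_width: 0.599
gripper_force: 0.0
```

{"method": "servo_tool", "body": {
  "slide": [
    [0,0,0.01],
    [0,0,0.018],
    [0,0,0.023],
    [0,0,0.0245],
    [0,0,0.0245]
  ],
  "spin": [0,0,0,0,0],
  "grip": [0.4,0.4,0.4,0.4,0.4]
}}

```text
time_s: 21.88
tcp_pos: [0.4907, 0.295, 0.0781]
ee_rot: [[0.435, -0.9, 0.001], [-0.9, -0.435, 0.001], [-0.0, -0.001, -1.0]]
wrist_force: [-0.2, -0.1, -0.5]
gripper_width: 0.597
gripper_force: 0.0
```

{"method": "servo_tool", "body": {
  "slide": [
    [0,0,0],
    [0,0,0],
    [0,0,0],
    [0,0,0],
    [0,0,0]
  ],
  "spin": [0,0,0,0,0],
  "grip": [0.7,1,1,1,1]
}}

```text
time_s: 22.3
tcp_pos: [0.4905, 0.2949, 0.078]
ee_rot: [[0.435, -0.9, 0.0], [-0.9, -0.435, 0.0], [-0.0, -0.001, -1.0]]
wrist_force: [0.4, 0.2, 0.3]
gripper_width: 0.307
gripper_force: 0.0
```

{"method": "servo_tool", "body": {
  "slide": [
    [0,0,0],
    [0,0,0],
    [0,0,0],
    [0,0,0],
    [0,0,0]
  ],
  "spin": [0,0,0,0,0],
  "grip": [1,1,1,1,1]
}}

```text
time_s: 22.72
tcp_pos: [0.4905, 0.2949, 0.0778]
ee_rot: [[0.435, -0.9, 0.0], [-0.9, -0.435, 0.0], [-0.0, -0.0, -1.0]]
wrist_force: [0.1, -0.4, -0.1]
gripper_width: 0.157
gripper_force: 30.0
```

{"method": "servo_tool", "body": {
  "slide": [
    [0,0,-0.02],
    [0,0,-0.05],
    [0,0,-0.085],
    [0,0,-0.115],
    [0,0,-0.13]
  ],
  "spin": [0,0,0,0,0],
  "grip": [1,1,1,1,1]
}}

```text
time_s: 23.13
tcp_pos: [0.4915, 0.2955, 0.2116]
ee_rot: [[0.436, -0.9, 0.004], [-0.9, -0.436, 0.003], [-0.001, -0.005, -1.0]]
wrist_force: [1.0, 0.6, -2.3]
gripper_width: 0.157
gripper_force: 30.0
```

{"method": "servo_tool", "body": {
  "slide": [
    [0.03,0.007,0],
    [0.062,0.015,0],
    [0.096,0.023,0],
    [0.13,0.031,0],
    [0.163,0.0395,0]
  ],
  "spin": [4,8,12,17,21],
  "grip": [1,1,1,1,1]
}}

```text
time_s: 23.55
tcp_pos: [0.5252, 0.1292, 0.207]
ee_rot: [[0.08, -0.997, -0.002], [-0.997, -0.08, -0.0], [0.0, 0.002, -1.0]]
wrist_force: [0.8, -0.1, -0.9]
gripper_width: 0.158
gripper_force: 30.0
```

{"method": "servo_tool", "body": {
  "slide": [
    [0.036,-0.005,0],
    [0.072,-0.009,0],
    [0.108,-0.014,0],
    [0.14,-0.018,0],
    [0.167,-0.0217,0]
  ],
  "spin": [4,8,12,17,21],
  "grip": [1,1,1,1,1]
}}

```text
time_s: 23.97
tcp_pos: [0.5607, -0.036, 0.2069]
ee_rot: [[-0.284, -0.959, -0.002], [-0.959, 0.284, 0.0], [0.0, 0.002, -1.0]]
wrist_force: [0.1, 0.8, -2.0]
gripper_width: 0.154
gripper_force: 30.0
```

{"method": "servo_tool", "body": {
  "slide": [
    [0,0,0],
    [0,0,0],
    [0,0,0],
    [0,0,0],
    [0,0,0]
  ],
  "spin": [0,0,0,0,0],
  "grip": [1,1,1,1,1]
}}

```text
time_s: 24.38
tcp_pos: [0.5612, -0.0327, 0.2076]
ee_rot: [[-0.277, -0.961, -0.0], [-0.961, 0.277, 0.0], [-0.0, 0.0, -1.0]]
wrist_force: [-0.2, 0.6, -1.8]
gripper_width: 0.158
gripper_force: 30.0
```

```bash
python3 - <<'E'
from h import *
s,c,P=wcap("w9"); R=np.array(s["ee_rot"]); t=np.array(s["tcp_pos"]); print("y yaw",np.degrees(np.arctan2(R[1,1],R[0,1])),"joints",np.round(s["joints"],1),s["gripper_force"])
# cover in hand: top plate height relative to TCP, in tool axes
q=(P-t)@R; m=(np.abs(q[...,0])<.08)&(np.abs(q[...,1])<.08)&(q[...,2]>.03)&(q[...,2]<.055); print(m.sum(), np.round([np.percentile(q[m][:,i],[0.5,99.5]) for i in range(2)],4), np.median(q[m][:,2]))
if m.sum()>100:
    A=np.c_[q[m][:,:2],np.ones(m.sum())]; print("tilt",np.round(np.linalg.lstsq(A,q[m][:,2],rcond=None)[0],4)); print(cv2.minAreaRect((q[m][:,:2]*1000).astype(np.float32)))
print(totool(s,(.5615,-.0335,.2)))
E
```

```text
24.38 tcp [ 0.5612 -0.0327  0.2076] F [-0.2  0.6 -1.8] w 0.158
y yaw 163.89382888232885 joints [ 13.2  17.8 -11.9  -0.  -60.3 -29.3] 29.99957475811243
13631 [[-0.0051  0.0508]
 [-0.0596  0.0593]] 0.04678216920625536
tilt [0.0022 0.     0.0467]
((0.6919670104980469, -0.19072723388671875), (100.40486145019531, 120.78828430175781), 0.008346396498382092)
[ 0.0006 -0.0005  0.0076]
```

View pics/w9.png

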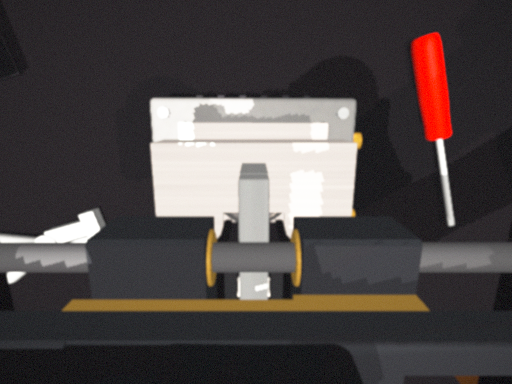

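The cover hangs square and centred in the hand, with its plate at (253,180) parallel to the frame behind it. I lower it gently over the stud.

{"method": "servo_tool", "body": {
  "slide": [
    [0,0,0.015],
    [0,0,0.03],
    [0,0,0.042],
    [0,0,0.05],
    [0,0,0.055]
  ],
  "spin": [0,0,0,0,0],
  "grip": [1,1,1,1,1]
}}

```text
time_s: 24.85
tcp_pos: [0.5609, -0.0332, 0.1517]
ee_rot: [[-0.278, -0.961, -0.002], [-0.961, 0.278, -0.0], [0.001, 0.001, -1.0]]
wrist_force: [-0.3, -0.9, -3.0]
gripper_width: 0.158
gripper_force: 30.0
```

{"method": "servo_tool", "body": {
  "slide": [
    [0,0,0.003],
    [0,0,0.006],
    [0,0,0.009],
    [0,0,0.012],
    [0,0,0.014]
  ],
  "spin": [0,0,0,0,0],
  "grip": [1,1,1,1,1]
}}

```text
time_s: 25.27
tcp_pos: [0.5615, -0.0338, 0.1387]
ee_rot: [[-0.279, -0.96, 0.0], [-0.96, 0.279, 0.0], [-0.0, -0.0, -1.0]]
wrist_force: [0.2, 0.1, -0.9]
gripper_width: 0.157
gripper_force: 30.0
```

{"method": "servo_tool", "body": {
  "slide": [
    [0,0,0.002],
    [0,0,0.004],
    [0,0,0.005],
    [0,0,0.005],
    [0,0,0.005]
  ],
  "spin": [0,0,0,0,0],
  "grip": [1,1,1,1,1]
}}

```text
time_s: 25.68
tcp_pos: [0.5614, -0.0338, 0.1337]
ee_rot: [[-0.279, -0.96, 0.0], [-0.96, 0.279, -0.0], [0.0, -0.0, -1.0]]
wrist_force: [-0.0, -0.2, -1.8]
gripper_width: 0.162
gripper_force: 30.0
```

{"method": "servo_tool", "body": {
  "slide": [
    [0,0,0.0015],
    [0,0,0.003],
    [0,0,0.004],
    [0,0,0.005],
    [0,0,0.005]
  ],
  "spin": [0,0,0,0,0],
  "grip": [1,1,1,1,1]
}}

```text
time_s: 26.1
tcp_pos: [0.5618, -0.0338, 0.1294]
ee_rot: [[-0.279, -0.96, 0.001], [-0.96, 0.279, -0.0], [-0.0, -0.001, -1.0]]
wrist_force: [-0.2, 1.1, 5.1]
gripper_width: 0.154
gripper_force: 30.0
```

{"method": "servo_tool", "body": {
  "slide": [
    [0,0,0.001],
    [0,0,0.002],
    [0,0,0.002],
    [0,0,0.002],
    [0,0,0.002]
  ],
  "spin": [0,0,0,0,0],
  "grip": [1,1,1,1,1]
}}

```text
time_s: 26.52
tcp_pos: [0.5618, -0.0338, 0.1278]
ee_rot: [[-0.279, -0.96, 0.001], [-0.96, 0.279, -0.0], [-0.0, -0.001, -1.0]]
wrist_force: [-1.6, 0.5, 6.9]
gripper_width: 0.159
gripper_force: 30.0
```

{"method": "servo_tool", "body": {
  "slide": [
    [0,0,0.0005],
    [0,0,0.001],
    [0,0,0.001],
    [0,0,0.001],
    [0,0,0.001]
  ],
  "spin": [0,0,0,0,0],
  "grip": [1,1,1,1,1]
}}

```text
time_s: 26.93
tcp_pos: [0.5618, -0.0337, 0.1277]
ee_rot: [[-0.278, -0.96, 0.002], [-0.96, 0.278, -0.0], [-0.0, -0.002, -1.0]]
wrist_force: [-4.2, 1.2, 11.3]
gripper_width: 0.157
gripper_force: 30.0
```

{"method": "servo_tool", "body": {
  "slide": [
    [0,0,0.0005],
    [0,0,0.001],
    [0,0,0.001],
    [0,0,0.001],
    [0,0,0.001]
  ],
  "spin": [0,0,0,0,0],
  "grip": [1,1,1,1,1]
}}

```text
time_s: 27.35
tcp_pos: [0.5618, -0.0338, 0.1277]
ee_rot: [[-0.278, -0.961, 0.002], [-0.961, 0.278, -0.001], [-0.0, -0.002, -1.0]]
wrist_force: [-5.8, 2.4, 16.8]
gripper_width: 0.155
gripper_force: 30.0
```

```bash
python3 - <<'E'
from h import *
s,c,P=wcap("w10")
d=np.hypot(P[...,0]-.5615,P[...,1]+.0335)
m=(d<.09)&(P[...,2]>.072)&(P[...,2]<.09); f=(d<.1)&(P[...,2]>.044)&(P[...,2]<.056)
q=P[m]; A=np.c_[q[:,:2]-[.5615,-.0335],np.ones(len(q))]; print(len(q),np.round(np.linalg.lstsq(A,q[:,2],rcond=None)[0],4),cv2.minAreaRect((q[:,:2]*1000).astype(np.float32)))
print("frame/box z",np.percentile(P[f][:,2],[10,50,90]))
for n in("cover","cover_handle"):
    capture("scene"); print(n,[(round(r["conf"],2),np.round(r["point"],4)) for r in tip_of(n,"scene")[:4]])
E
```

```text
27.35 tcp [ 0.5618 -0.0338  0.1277] F [-5.8  2.4 16.8] w 0.155
13665 [0.0019 0.0073 0.0811] ((561.6110229492188, -34.55388641357422), (100.08233642578125, 120.58287811279297), 73.7448501586914)
frame/box z [0.04608077 0.04711638 0.05095527]
cover [(0.74, array([ 0.5642, -0.0345,  0.051 ])), (0.65, array([3.714e-01, 4.904e-01, 1.000e-04]))]
cover_handle [(0.73, array([0.298 , 0.2964, 0.0698])), (0.6, array([0.3719, 0.4872, 0.0685])), (0.58, array([ 0.5623, -0.0319,  0.1204]))]
```

The plate is 80 mm up, so the skirt is seated, square and centred. About 19 N is pressing down.

```bash
python3 -c "
from station import *
print(finish_job())"
```

```text
the job is handed in; nothing more can be done
None
```

I handed the job in at about 27 s with the gripper still holding the handle: both discs are stacked on the seat, the crossbar is lined up, and by my measurements the cover is square, centred and pressed tight on the frame; no verdict came back.

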